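# Post the belt packs into the return box

### The arm

A 7-joint arm with a two-finger parallel gripper is mounted at the origin on the work surface. World frame = base frame: x ahead of the robot, y to its left, z up, the work surface at z = 0. Lengths are in m, angles in degrees, forces in N, time in s.
With the tool pointing down it reaches from about 0.35 to 0.775 m from the base axis. Payload 3.1 kg.
Tool frame: the origin (TCP) lies at the very end of the fingers, on their centre line; the grasp point (between the pads) lies 19 mm behind it; z points along the fingers, y is the line along which they close (so a half turn about z gives the same grasp; the last joint's range is limited). The gripper opens to 85 mm and grips with 20 to 120 N. Pads are 22 mm wide; open, the fingers measure 114 mm over their backs; the gripper's body (76 mm by 85 mm) begins 54 mm behind the grasp point. The pads swing forward as they close: fully open they stand 13 mm farther back than shut.
Start: joints at [-78.249, 17.813, 0.802, 86.603, -0.252, 75.585, -1.558], TCP at [0.134, 0.533, 0.231] pointing down, gripper open.
Joint ranges: [-154.91, 154.91], [-16.99, 109.72], [-72.82, 74.43], [7.12, 147.25], [-82.49, 262.49], [11.32, 116.49], [-174.64, 174.64]. Speed limits (degrees/s): [159.86, 159.86, 180, 180, 180, 180, 180].

### API

Orientations are given as a 3x3 rotation matrix whose columns are the frame's x, y, z axes.
In Python, from workcell import observe, eyes, manip gives the robot as it stands.
- The arm moves only by the shell command python3 -m crank 'ROWS'. ROWS is JSON, a list of rows, each a list of 5 numbers: the shift along the tool's x, y, z in mm, then the turn about the tool's z in degrees, then the opening, from 0 (shut) to 1 (fully open). In form: [[x, y, z, yaw, jaw], ...]. A call has 1 to 20 rows; each row is the pose to reach, as a shift and turn from the pose commanded when the call began, along the tool's axes at that moment; what a row does not reach only later rows make up. A row lasts 1/8 s, in which the tool goes at most 62.5 mm and 10.7 degrees, less where a joint would pass 70% of its speed; a pose out of reach is approached as far as the arm can. A call with a gripper value outside its range is refused whole. The fingers move at their own pace and stop on an object; the grip force is fixed at half the most. Time passes only in rows, so rows that repeat a pose let the fingers close. It gives the time, the measured TCP pose, the force, the opening and the grip force at its end, in the units of the state.
- observe(): the state, without advancing time (a new reading comes with each control period).
- eyes.get_image(name): name is "scene" or "top"; returns a dict with "img" (384x512x3 uint8, blue, green, red), "vfov" (degrees; the focal length in pixels is half the picture's height over the tangent of half this angle, whatever the lens; pixels are square), "cx", "cy" (the principal point, pixels), "camera_from_world" (4x4, takes a point from world to camera coordinates). Camera axes: x right, y up, looking along -z (the intrinsics and any distortion apply to the point x, -y, -z); pixel columns grow to the right and rows downward; lengths in m; the calibration is good to about 2 mm. A picture is of the moment at which its call begins. There is no depth.
- manip.hand_in(): hands the job in; it is judged then, once.
Trained networks look in a picture, given as the dict that the camera call returned (one of the last four; its "shot" number tells which), for a name from the list of things; names that differ only in an ending like _2 or _b are one class to them, and where a whole thing is asked for, a point or a joint stands for the part that bears it (a point fixed in the world has none). Each returns a list of dicts, best first, with "conf" (0 to 1); they miss things now and then, are a little off and sometimes report something else, mostly with a low value. They report only what shows in the picture. A call takes as long as a camera call. They do not tell look-alikes from the thing itself.
- eyes.recognise(target, picture): "rect" ([left, top, right, bottom] in pixels, round what is visible of it).
- eyes.cut_out(target, picture): "region" (384x512 bool, what is visible of it) and "rect" ([left, top, right, bottom] in pixels, round what is visible of it).
- eyes.tip_of(target, picture): "uv" ([column, row] in pixels: a listed point, or the origin of a listed thing).
The state is a dict: "time": time; "joints": joint angles; "qd": joint speeds; "joint_efforts": joint torques, N m; "tool_pos": TCP position; "ee_rot": TCP orientation; "wrist_force": force on the tool from outside, world axes, zero at the start; "moment": the same for the moment, N m; "grip_width": finger opening in m; "gripper_force": force on a finger pad.
Only numpy, scipy, OpenCV 4.12 (cv2) and the standard library are available. Lean on these libraries where they do the work, as an engineer would, in place of code of your own. Each camera call takes 0.05 s, during which the arm holds its last target. There are 200 camera calls.

### The job

The show is over: put every grey belt pack on the desk into the return box. Slide the box's shutter fully open, push each pack off the sill through the sprung flap so that it drops in and the flap falls shut behind it, and when all packs are in slide the shutter fully closed again. Leave the other things on the desk where they are.

Things in the scene. Friction and masses are not known exactly. Their poses are not given: they have to be found in the camera images.
- return_box: fixed grey sheet-metal return box with a clear top. Origin on the desk in its front plane, below the middle of the flap opening; x points into the box (away from the robot), y left along its front, z up. It fills x 0 to 206, y -100 to 205, height 0 to 203 mm. Lintel and shutter rail over the opening stand out to x = -12 mm between heights 190 and 203 mm
- sill (a point): centre of the top of the solid flat plywood sill in front of the opening, height 130 mm. In the box frame the sill reaches from x -140 to 0 mm and y -81 to 81 mm, with 6 mm wide, 14 mm high kerbs along both sides. Behind its edge at x = 0 it drops about 85 mm to a slick floor (a chute near the front, sloping down to the left): a pack whose middle is 20 mm or more past that edge tips and slides in by itself
- opening (a point): middle of the lower edge of the flap opening, in the box's front plane at sill height. The opening is 130 mm wide (y -65 to 65 mm in the box frame) and 60 mm high (heights 130 to 190 mm)
- flap (a joint): black sprung flap 124 x 54 x 4 mm that fills the opening, hinged along its top edge at height 188 mm just behind the front plane; 0 rad = hanging shut, grows to 1.5 as it swings into the box. It swings only inwards; a weak spring (about 1 N at its lower edge) shuts it
- shutter (a joint): aluminium shutter plate 132 wide x 60 high x 6 mm in front of the flap, between x = -9 and -3 mm of the box, sliding along the box's y; 0 m = fully closed (covers the opening), 0.132 m = fully open (all to the left of the opening). Friction a few N; stays where it is left. It may start slightly open
- shutter_grip (a point): centre of the top of the shutter's grip, a black upright block 32 (box x) x 16 (box y) x 46 mm high, that stands out from the shutter plate; this point is at height 198 mm, x = -28 mm in the box frame, and y = 40 mm plus the shutter's joint value. The sill is 22 mm below the block's foot
- pack_a: belt-pack transmitter, a grey plastic block 84 x 48 x 32 mm (x, y, z) with rounded edges, about 0.18 kg, lying flat on the desk at the start; origin at its centre, x along its length, z up out of the face with the little display. Three or all four packs are present in a run
- pack_b: belt-pack transmitter, a grey plastic block 84 x 48 x 32 mm (x, y, z) with rounded edges, about 0.18 kg, lying flat on the desk at the start; origin at its centre, x along its length, z up out of the face with the little display. Three or all four packs are present in a run
- pack_c: belt-pack transmitter, a grey plastic block 84 x 48 x 32 mm (x, y, z) with rounded edges, about 0.18 kg, lying flat on the desk at the start; origin at its centre, x along its length, z up out of the face with the little display. Three or all four packs are present in a run
- pack_d: belt-pack transmitter, a grey plastic block 84 x 48 x 32 mm (x, y, z) with rounded edges, about 0.18 kg, lying flat on the desk at the start; origin at its centre, x along its length, z up out of the face with the little display. Three or all four packs are present in a run
- canister: screw-top aluminium canister of jack plugs, upright, 68 mm across, 78 mm high; not to be disturbed; origin under its centre
- tape_measure: red steel tape measure lying flat, 70 x 64 x 36 mm; not to be disturbed; origin under its centre
- clutch: black plastic mic stand clutch lying down, 85 x 34 x 46 mm; not to be disturbed; origin under its centre
- counterweight: cast-iron boom counterweight, a disc 84 mm across and 52 mm high; not to be disturbed; origin under its centre
- torch: yellow torch lying along its x, 170 x 36 x 38 mm; not to be disturbed; origin under its centre
- mug: white mug, 80 mm across, 85 mm high; not to be disturbed; origin under its centre
Mind the look-alikes: they are no part of the job. What is shaped like the pack_c but yellow is not meant.

How it is judged:
By the outcome, as a careful person would: the job done as asked, in the order asked, and still so for the second after the job is handed in, with the robot touching nothing.
Of pack_a, pack_b, pack_c, pack_d only 3 to 4 are there at a start; the rules pass over those that are not, and their reading is None.
At some moment in a run one of pack_a, pack_b, pack_c, pack_d may be knocked a few centimetres aside while the robot is not near it.
It also fails if it takes over 210 s, if anything falls off the work surface, if the arm or the gripper's body presses on something with over 40 N, if the wrist force passes 120 N, or if a joint passes its speed limit or range.

## Working session

There is one attempt and no reset: what is moved stays moved. The work goes in short steps, Python scripts to look and compute and a shell command to move; the robot and the scene stay as the last step left them, time stands still between calls to the robot, and variables do not carry over. Pictures are saved under pics/ and viewed, at most 14 in all, crops included, and the job is handed in when it is done.

```bash
ls; mkdir -p pics; cat > h.py <<'E'
import numpy as np, cv2
from workcell import observe, eyes, manip
def cam(p):
    f=p["img"].shape[0]/2/np.tan(np.radians(p["vfov"]/2)); return f,p["cx"],p["cy"],np.array(p["camera_from_world"])
def ray(p,uv):
    f,cx,cy,T=cam(p); d=np.array([(uv[0]-cx)/f,-(uv[1]-cy)/f,-1.]); R=T[:3,:3]
    return -R.T@T[:3,3], R.T@d
def atz(p,uv,z):
    o,d=ray(p,uv); return o+d*(z-o[2])/d[2]
def proj(p,X):
    f,cx,cy,T=cam(p); c=T[:3,:3]@np.asarray(X)+T[:3,3]; return np.array([cx+f*c[0]/-c[2],cy-f*c[1]/-c[2]])
def tri(ps,uvs):
    A=np.zeros((3,3));b=np.zeros(3)
    for p,uv in zip(ps,uvs):
        o,d=ray(p,uv); d/=np.linalg.norm(d); M=np.eye(3)-np.outer(d,d); A+=M;b+=M@o
    return np.linalg.solve(A,b)
E
python3 - <<'E'
from h import *
s=observe();print({k:np.round(v,3).tolist() for k,v in s.items()})
for n in("scene","top"):
    p=eyes.get_image(n); cv2.imwrite(f"pics/{n}0.png",p["img"]); print(n,{k:v for k,v in p.items() if k not in("img",)})
    for t in("pack_a","shutter_grip","sill","opening","return_box","canister","tape_measure","clutch","counterweight","torch","mug"):
        for r in eyes.tip_of(t,p)[:6]: print(t,np.round(r["uv"],1),round(r["conf"],2),np.round(atz(p,r["uv"],{"pack_a":.016,"shutter_grip":.198,"sill":.13,"opening":.13}.get(t,0)),3))
E
```

```text
pics
{'time': 0.0, 'joints': [-78.248, 17.859, 0.8, 86.692, -0.251, 75.584, -1.559], 'qd': [0.03, -0.014, -0.031, 0.002, 0.079, 0.003, 0.138], 'joint_efforts': [-0.0, -37.992, 0.146, -23.059, 0.012, 0.013, 0.0], 'tool_pos': [0.134, 0.533, 0.23], 'ee_rot': [[-0.97, 0.244, -0.0], [0.244, 0.97, -0.002], [-0.0, -0.002, -1.0]], 'wrist_force': [-0.299, 0.322, 0.091], 'moment': [-0.034, -0.017, -0.056], 'gripper_force': 0.0, 'grip_width': 0.086}
scene {'vfov': 52.44602385134768, 'cx': 251.37598813548286, 'cy': 195.5314352183152, 'camera_from_world': array([[-0.5507773 ,  0.83453897,  0.0137503 ,  0.25001329],
       [-0.6585806 , -0.44465137,  0.60708875,  0.2759977 ],
       [ 0.51275331,  0.32531502,  0.79451506, -1.80813319],
       [ 0.        ,  0.        ,  0.        ,  1.        ]]), 'shot': 1}
pack_a [220.9 171.2] 0.8 [ 0.404 -0.188  0.016]
pack_a [161.7 181.4] 0.71 [ 0.586 -0.357  0.016]
pack_a [317.4 229.4] 0.67 [0.435 0.287 0.016]
pack_a [197.  164.6] 0.57 [ 0.431 -0.294  0.016]
shutter_grip [256.2 214.4] 0.61 [0.615 0.122 0.198]
shutter_grip [379.4 285.9] 0.19 [0.626 0.562 0.198
[... 861 characters left out ...]
.3] 0.75 [0.422 0.289 0.016]
pack_a [350.9 188. ] 0.64 [ 0.6   -0.356  0.016]
pack_a [158.4 191.1] 0.62 [0.572 0.411 0.016]
pack_a [303.6 233.2] 0.56 [ 0.416 -0.167  0.016]
shutter_grip [120.2 207.1] 0.52 [0.48  0.509 0.198]
shutter_grip [229.5 175.4] 0.47 [0.604 0.122 0.198]
sill [250.9 192.5] 0.65 [0.554 0.043 0.13 ]
opening [253.7 175.9] 0.65 [0.618 0.034 0.13 ]
return_box [255.8 180.9] 0.83 [0.624 0.024 0.   ]
canister [323.5 150.2] 0.51 [ 0.757 -0.249  0.   ]
tape_measure [149.4 231.1] 0.78 [0.414 0.442 0.   ]
clutch [168.8 163.7] 0.55 [0.688 0.378 0.   ]
torch [384.5 221.1] 0.75 [ 0.471 -0.492  0.   ]
mug [121.1 207. ] 0.85 [0.508 0.559 0.   ]
mug [147.8 229.9] 0.49 [0.418 0.448 0.   ]
```

View pics/scene0.png

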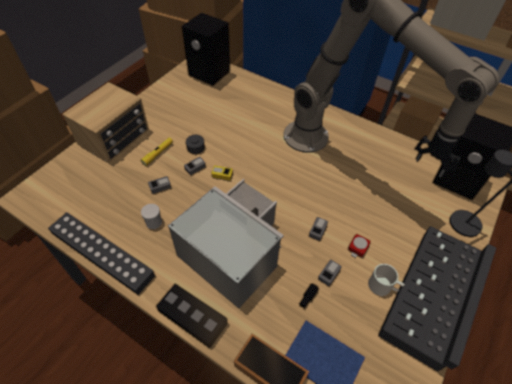

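View pics/top0.png

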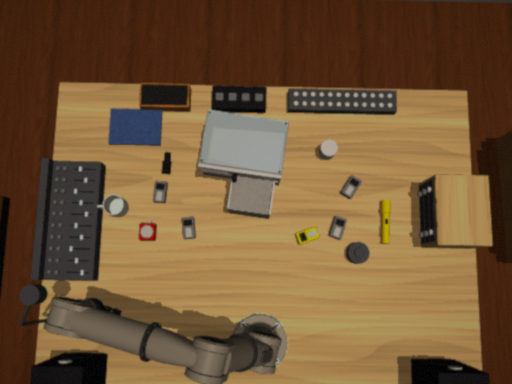

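```bash
cat >> h.py <<'E'
from scipy.optimize import minimize
def blk(x0,x1,y0,y1,z0,z1): return np.array([[x,y,z] for x in(x0,x1) for y in(y0,y1) for z in(z0,z1)])
PACK=[blk(-.042,.042,-.024,.024,0,.032)]
BOX=[blk(0,.206,-.1,.205,0,.203),blk(-.14,0,-.081,.081,0,.13)]
def sil(p,parts,q,z=0,S=8):
    c,s=np.cos(q[2]),np.sin(q[2]); m=np.zeros((384*2,512*2),np.uint8)
    for P in parts:
        W=np.c_[q[0]+c*P[:,0]-s*P[:,1],q[1]+s*P[:,0]+c*P[:,1],P[:,2]+z]
        uv=np.array([proj(p,w) for w in W]); h=cv2.convexHull(((uv+.5)*2*16).astype(np.int32))
        cv2.fillConvexPoly(m,h,255,cv2.LINE_AA,4)
    return cv2.resize(m,(512,384),interpolation=cv2.INTER_AREA)/255.
def fit(obs,parts,q0,z=0):
    rs=[(p,cv2.GaussianBlur(r.astype(float),(0,0),1)) for p,r in obs]
    f=lambda q:sum(((cv2.GaussianBlur(sil(p,parts,q,z),(0,0),1)-r)**2).sum()/r.sum() for p,r in rs)
    best=min((minimize(f,[q0[0],q0[1],a],method="Nelder-Mead",options=dict(initial_simplex=np.array([q0[0],q0[1],a])+np.array([[0,0,0],[.015,0,0],[0,.015,0],[0,0,.3]]),xatol=1e-4,fatol=1e-5)) for a in q0[2]),key=lambda r:r.fun)
    return best.x,best.fun
def packs(ps,z=0,show=True):
    """fit packs seen in the pictures ps; grey test on pixels"""
    out=[]
    for p in ps:
        for r in eyes.cut_out("pack_a",p):
            if r["conf"]<.3 or r["region"].sum()<20: continue
            v,u=np.nonzero(r["region"]); g=p["img"][r["region"]].astype(int); sat=np.median(g.max(1)-g.min(1))
            q,e=fit([(p,r["region"])],PACK,[*atz(p,(u.mean(),v.mean()),z+.016)[:2],(0.1,.9,1.7,2.5)],z)
            out.append((p["shot"],round(r["conf"],2),(round(u.mean()),round(v.mean())),"sat",sat,np.round(q[:2],4),round(np.degrees(q[2])%180,1),round(e,3)))
            if show: print(*out[-1])
    return out
E
python3 - <<'E'
from h import *
ps=[eyes.get_image(n) for n in("scene","top")]
packs(ps)
obs=[]
for p in ps:
    for r in eyes.cut_out("return_box",p)[:2]:
        print("box",r["conf"],r["rect"],r["region"].sum())
    r=max(eyes.cut_out("return_box",p),key=lambda r:r["conf"]); obs.append((p,r["region"]))
    print(fit(obs[-1:],BOX,[.62,.03,(-.1,.1)]))
print("both",fit(obs,BOX,[.62,.03,(-.1,.1)]))
p=ps[1]; c=np.hstack([cv2.resize(p["img"][115:255,140:260],None,fx=3.2,fy=3.2,interpolation=cv2.INTER_CUBIC),cv2.resize(p["img"][115:255,270:380],None,fx=3.2,fy=3.2,interpolation=cv2.INTER_CUBIC)]);cv2.imwrite("pics/c1.png",c)
p=ps[0]; c=cv2.resize(p["img"][140:300,130:330],None,fx=3.7,fy=3.7,interpolation=cv2.INTER_CUBIC);cv2.imwrite("pics/c2.png",c)
E
```

```text
3 0.85 (318, 228) sat 8.0 [0.4286 0.2863] 9.1 0.123
3 0.79 (329, 273) sat 8.0 [0.5703 0.4047] 178.5 0.044
3 0.75 (160, 184) sat 10.0 [ 0.6014 -0.357 ] 147.7 0.028
3 0.55 (195, 165) sat 10.0 [ 0.4403 -0.3014] 161.6 0.031
3 0.51 (221, 172) sat 81.0 [ 0.4079 -0.1827] 114.6 0.127
4 0.79 (337, 227) sat 17.0 [ 0.4423 -0.299 ] 161.8 0.006
4 0.64 (307, 235) sat 117.0 [ 0.4096 -0.178 ] 111.1 0.052
4 0.61 (350, 187) sat 15.0 [ 0.6055 -0.3528] 146.7 0.03
4 0.6 (160, 192) sat 19.0 [0.5695 0.4069] 178.0 0.014
4 0.5 (188, 227) sat 16.0 [0.4308 0.2876] 7.4 0.03
box 0.58 [169.0, 180.4, 282.9, 304.1] 9228
(array([ 0.61938448,  0.0311109 , -0.11667948]), np.float64(0.008363771024941909))
box 0.94 [196.5, 108.9, 286.8, 221.4] 6974
(array([ 0.62268278,  0.03414151, -0.12366797]), np.float64(0.0016059558700111647))
both (array([ 0.62118702,  0.03312145, -0.12318008]), np.float64(0.01315668197664023))
```

View pics/c1.png

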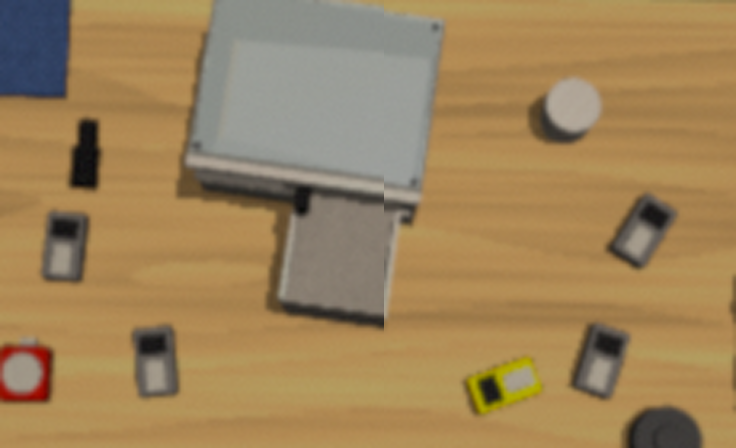

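View pics/c2.png

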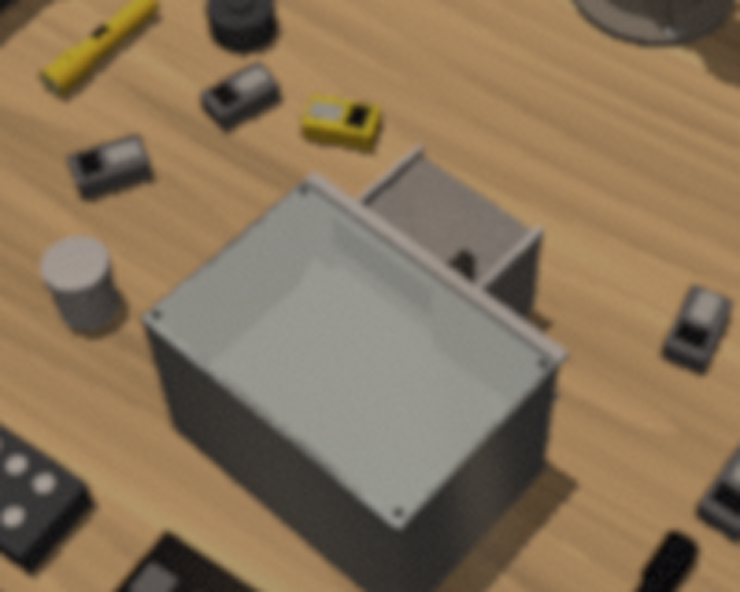

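Look-alikes for packs (top view): grey at (188,228), (160,192), (337,227) and (350,187), which are the four packs. The yellow one at (307,235) is excluded, and the crops confirm this. The grip shows at the sill's left kerb, so the shutter is about 45 mm open.

```bash
cat >> h.py <<'E'
B=np.array([.6222,.0335]); BY=-.1235
def b2w(bx,by): c,s=np.cos(BY),np.sin(BY); return B+[c*bx-s*by,s*bx+c*by]
def w2b(w): c,s=np.cos(BY),np.sin(BY); d=np.asarray(w)[:2]-B; return np.array([c*d[0]+s*d[1],-s*d[0]+c*d[1]])*1000
def go(xy,z,ydir=None):
    """tool-frame shift (mm) and yaw to put TCP at xy,z with tool y along ydir (deg, mod 180)"""
    s=observe(); R=np.array(s["ee_rot"]); d=R.T@(np.array([*xy,z])-s["tool_pos"])*1000
    a=np.degrees(np.arctan2(R[1,1],R[0,1])); y=0 if ydir is None else -((ydir-a+90)%180-90)
    print("shift",d.round(1),"yaw",round(y,1),"now",np.round(s["tool_pos"],4),"box",w2b(s["tool_pos"]).round(1),"t",round(s["time"],2))
YB=90+np.degrees(BY)
E
python3 -c "
from h import *
go(b2w(-.028,.0856),.27,YB);go(b2w(-.028,.0856),.172,YB)"
```

```text
shift [-556.9 -284.1  -38.7] yaw -7.1 now [0.1343 0.5334 0.2313] box [-545.7  436. ] t 1.6
shift [-556.9 -284.1   59.3] yaw -7.1 now [0.1343 0.5334 0.2313] box [-545.7  436. ] t 1.6
```

```bash
python3 -m crank '[[0,0,-50,0,1],[-557,-284,-50,-7,1],[-557,-284,-50,-7,1],[-557,-284,-50,-7,1],[-557,-284,-50,-7,1],[-557,-284,-50,-7,1],[-557,-284,-50,-7,1],[-557,-284,-50,-7,1],[-557,-284,-50,-7,1],[-557,-284,-50,-7,1],[-557,-284,-50,-7,1],[-557,-284,-50,-7,1],[-557,-284,-50,-7,1],[-557,-284,-50,-7,1],[-557,-284,-50,-7,1]]'; python3 -c "
from h import *
go(b2w(-.028,.0856),.172,YB)
p=eyes.get_image('scene')
print([(r['uv'],r['conf'],w2b(atz(p,r['uv'],.198))) for r in eyes.tip_of('shutter_grip',p)])
u,v=map(int,proj(p,[*b2w(-.028,.0856),.198]));c=cv2.resize(p['img'][v-50:v+50,u-60:u+60],None,fx=5,fy=5,interpolation=cv2.INTER_CUBIC);cv2.imwrite('pics/c3.png',c);print(u,v)"
```

```text
time: 3.48
tool_pos: [0.6044, 0.1238, 0.2818]
ee_rot: [[-0.993, 0.121, 0.0], [0.121, 0.993, 0.001], [-0.0, 0.001, -1.0]]
wrist_force: [0.5, -0.2, -0.5]
grip_width: 0.0855
gripper_force: 0.0
shift [ -0.8  -1.9 109.8] yaw 0.1 now [0.6044 0.1238 0.2818] box [-28.8  87.4] t 3.48
[([253.2, 208.5], 0.41, array([-30.31195627,  63.72043592]))]
257 212
```

View pics/c3.png

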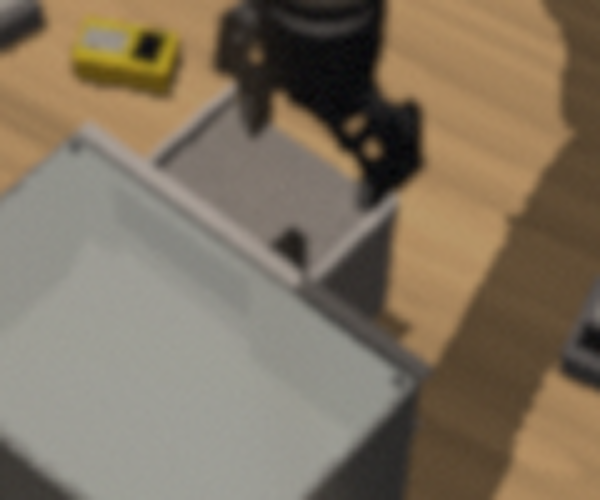

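```bash
python3 -c "
from h import *
for n in('scene','top'):
    p=eyes.get_image(n);o=np.array([257-60,212-50])
    for y in(.065,.0745,.085):
        for z in (.198,.152):
            q=np.array([proj(p,[*b2w(-.028+a,y+b),z]) for a in(-.016,.016) for b in(-.008,.008)])
            print(n,y,z,((q-o)*5+2 if n=='scene' else q).round(1).tolist())
    if n=='top':
        print([(r['uv'],r['conf'],w2b(atz(p,r['uv'],.198))) for r in eyes.tip_of('shutter_grip',p)])
        q=cv2.resize(p['img'][160:200,205:265],None,fx=10,fy=10,interpolation=cv2.INTER_CUBIC);cv2.imwrite('pics/c4.png',q)
"
```

```text
scene 0.065 0.198 [[288.5, 216.8], [306.6, 229.4], [257.6, 245.9], [275.8, 258.8]]
scene 0.065 0.152 [[287.2, 255.6], [304.8, 268.1], [257.2, 284.4], [274.8, 297.2]]
scene 0.0745 0.198 [[299.3, 224.2], [317.5, 236.9], [268.4, 253.6], [286.7, 266.6]]
scene 0.0745 0.152 [[297.7, 263.0], [315.4, 275.5], [267.6, 292.0], [285.4, 304.8]]
scene 0.085 0.198 [[311.2, 232.6], [329.5, 245.3], [280.4, 262.1], [298.8, 275.2]]
scene 0.085 0.152 [[309.3, 271.2], [327.1, 283.8], [279.3, 300.4], [297.2, 313.3]]
top 0.065 0.198 [[236.6, 180.6], [232.2, 179.9], [237.9, 172.0], [233.5, 171.4]]
top 0.065 0.152 [[236.9, 182.9], [232.7, 182.3], [238.2, 174.6], [233.9, 174.0]]
top 0.0745 0.198 [[234.0, 180.2], [229.6, 179.6], [235.3, 171.6], [230.9, 171.0]]
top 0.0745 0.152 [[234.4, 182.6], [230.1, 182.0], [235.7, 174.2], [231.4, 173.6]]
top 0.085 0.198 [[231.1, 179.8], [226.7, 179.2], [232.4, 171.2], [228.1, 170.6]]
top 0.085 0.152 [[231.6, 182.2], [227.3, 181.6], [232.9, 173.8], [228.6, 173.2]]
[]
```

View pics/c4.png

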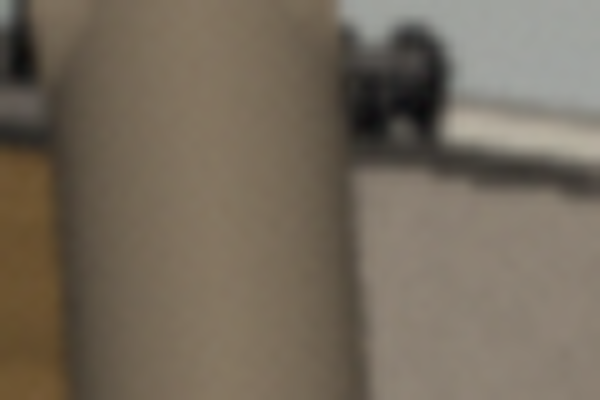

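The grip is nearer y≈67 mm (crop c3 at pixel (255,209)), so the shutter is about 27 mm open. I'll centre there, descend and grip.

```bash
python3 -m crank '[[0,-19,0,0,1],[0,-19,0,0,1],[0,-19,50,0,1],[0,-19,90,0,1],[0,-19,110,0,1],[0,-19,110,0,1],[0,-19,110,0,0],[0,-19,110,0,0],[0,-19,110,0,0],[0,-19,110,0,0],[0,-19,110,0,0],[0,-19,110,0,0],[0,-19,110,0,0],[0,-19,110,0,0]]'; python3 -c "
from h import *
go(b2w(-.028,.172),.172,YB)"
```

```text
time: 5.48
tool_pos: [0.6032, 0.1036, 0.1722]
ee_rot: [[-0.992, 0.124, 0.001], [0.124, 0.992, 0.001], [-0.001, 0.001, -1.0]]
wrist_force: [-0.6, 0.8, 5.5]
grip_width: 0.0152
gripper_force: 60.2
shift [  0.6 104.8   0.3] yaw -0.0 now [0.6032 0.1036 0.1722] box [-27.5  67.2] t 5.47
```

```bash
python3 -m crank '[[0,15,0,0,0],[0,30,0,0,0],[0,45,0,0,0],[0,60,0,0,0],[0,75,0,0,0],[0,88,0,0,0],[0,98,0,0,0],[0,104,0,0,0],[0,104,0,0,0],[0,106,0,0,0],[0,106,0,0,0],[0,107,0,0,0],[0,107,0,0,0],[0,107,0,0,0]]'; python3 -c "
from h import *
go(b2w(-.028,.172),.172,YB)"
```

```text
time: 7.22
tool_pos: [0.6165, 0.2077, 0.1722]
ee_rot: [[-0.992, 0.125, 0.001], [0.125, 0.992, -0.002], [-0.001, -0.002, -1.0]]
wrist_force: [-1.8, -2.1, 6.0]
grip_width: 0.0149
gripper_force: 60.5
shift [ 0.8 -0.1  0.2] yaw -0.1 now [0.6165 0.2077 0.1722] box [-27.2 172.1] t 7.22
```

```bash
python3 -m crank '[[0,2,0,0,0],[0,4,0,0,0],[0,4,0,0,0],[0,4,0,0,0]]'; python3 -c "
from h import *
go(b2w(-.028,.172),.172,YB)"
```

```text
time: 7.72
tool_pos: [0.6165, 0.2077, 0.1722]
ee_rot: [[-0.992, 0.128, -0.001], [0.128, 0.992, -0.007], [0.0, -0.007, -1.0]]
wrist_force: [-3.3, -7.1, 8.4]
grip_width: 0.0149
gripper_force: 60.8
shift [ 0.9 -0.1  0.2] yaw -0.3 now [0.6165 0.2077 0.1722] box [-27.1 172.1] t 7.72
```

Stop found. Release, lift and re-measure the packs.

```bash
python3 -m crank '[[0,-5,0,0,0],[0,-5,0,0,0],[0,-5,0,0,1],[0,-5,0,0,1],[0,-5,0,0,1],[0,-5,0,0,1],[0,-5,-50,0,1],[0,-5,-100,0,1],[0,-5,-100,0,1]]'; python3 -c "
from h import *
packs([eyes.get_image(n) for n in('scene','top')])
go((.4300,.2870),.15,90+8);go((.4300,.2870),.012,90+8)"
```

```text
time: 8.85
tool_pos: [0.6187, 0.2086, 0.2771]
ee_rot: [[-0.992, 0.124, 0.011], [0.124, 0.992, 0.003], [-0.01, 0.004, -1.0]]
wrist_force: [0.8, -0.2, 0.4]
grip_width: 0.0854
gripper_force: 0.0
8 0.86 (318, 229) sat 4.0 [0.4289 0.2865] 12.1 0.134
8 0.83 (160, 184) sat 9.0 [ 0.602  -0.3555] 145.9 0.079
8 0.77 (222, 172) sat 82.0 [ 0.4071 -0.1824] 115.3 0.083
8 0.71 (329, 272) sat 9.0 [0.5694 0.4026] 177.6 0.057
8 0.61 (195, 166) sat 10.0 [ 0.4411 -0.3008] 166.0 0.047
9 0.85 (351, 187) sat 15.0 [ 0.6057 -0.3534] 146.0 0.047
9 0.79 (160, 192) sat 16.0 [0.571  0.4056] 176.5 0.023
9 0.73 (187, 227) sat 9.0 [0.4295 0.2915] 9.1 0.164
9 0.58 (337, 227) sat 16.0 [ 0.4421 -0.2996] 161.1 0.023
9 0.58 (306, 235) sat 120.0 [ 0.4094 -0.1777] 112.9 0.057
shift [193.1  55.4 120.1] yaw -15.1 now [0.6151 0.2082 0.2696] box [-28.6 172.5] t 9.05
shift [192.7  55.5 258.1] yaw -15.1 now [0.6151 0.2082 0.2696] box [-28.6 172.5] t 9.05
```

```bash
python3 -m crank '[[60,15,0,-5,1],[120,35,0,-10,1],[180,52,40,-15,1],[193,55,100,-15,1],[193,55,150,-15,1],[193,55,200,-15,1],[193,55,245,-15,1],[193,55,264,-15,1],[193,55,264,-15,1],[193,55,264,-15,1],[193,55,264,-15,0],[193,55,264,-15,0],[193,55,264,-15,0],[193,55,264,-15,0],[193,55,264,-15,0],[193,55,264,-15,0],[193,55,264,-15,0]]'; python3 -c "
from h import *
go(b2w(-.075,0),.25,YB)"
```

```text
time: 11.18
tool_pos: [0.4323, 0.2874, 0.0085]
ee_rot: [[-0.991, -0.137, 0.002], [-0.137, 0.991, 0.002], [-0.002, 0.001, -1.0]]
wrist_force: [0.3, -0.1, 5.9]
grip_width: 0.047
gripper_force: 64.7
shift [ -81.5 -257.9 -241.6] yaw 14.9 now [0.4323 0.2874 0.0085] box [-219.8  228.6] t 11.18
```

```bash
python3 -m crank '[[0,0,-50,0,0],[0,0,-110,0,0],[0,0,-170,0,0],[0,0,-190,5,0],[-20,-60,-190,10,0],[-40,-120,-190,15,0],[-58,-180,-190,15,0],[-78,-240,-190,15,0],[-81,-258,-190,15,0],[-81,-258,-190,15,0],[-81,-258,-160,15,0],[-81,-258,-140,15,0],[-81,-258,-133,15,0],[-81,-258,-131,15,0],[-81,-258,-131,15,0]]'; python3 -c "
from h import *
go(b2w(-.075,0),.139,YB)"
```

```text
time: 13.05
tool_pos: [0.5472, 0.0432, 0.1389]
ee_rot: [[-0.992, 0.123, 0.001], [0.123, 0.992, 0.001], [-0.001, 0.001, -1.0]]
wrist_force: [0.1, 0.2, -1.6]
grip_width: 0.0469
gripper_force: 63.8
shift [-0.6 -0.4 -0.1] yaw 0.0 now [0.5472 0.0432 0.1389] box [-75.6   0.4] t 13.05
```

```bash
python3 -m crank '[[0,0,0,0,1],[0,0,0,0,1],[0,0,0,0,1],[0,0,0,0,1],[0,0,-60,0,1],[30,0,-60,0,0],[68,0,-60,0,0],[68,0,-60,0,0],[68,0,-30,0,0],[68,0,-5,0,0],[68,0,-5,0,0],[55,0,-5,0,0],[40,0,-5,0,0],[25,0,-5,0,0],[10,0,-5,0,0],[-5,0,-5,0,0],[-20,0,-5,0,0],[-35,0,-5,0,0],[-45,0,-5,0,0],[-50,0,-5,0,0]]'; python3 -c "
from h import *
s=observe();print(w2b(s['tool_pos']))
p=eyes.get_image('scene');cv2.imwrite('pics/c5.png',cv2.resize(p['img'][160:300,160:300],None,fx=4,fy=4,interpolation=cv2.INTER_CUBIC))"
```

```text
time: 15.55
tool_pos: [0.5971, 0.0357, 0.1438]
ee_rot: [[-0.992, 0.125, -0.0], [0.125, 0.992, -0.0], [0.0, -0.0, -1.0]]
wrist_force: [-5.8, -0.6, 2.5]
grip_width: -0.0001
gripper_force: 0.0
[-25.218367  -0.872642]
```

View pics/c5.png

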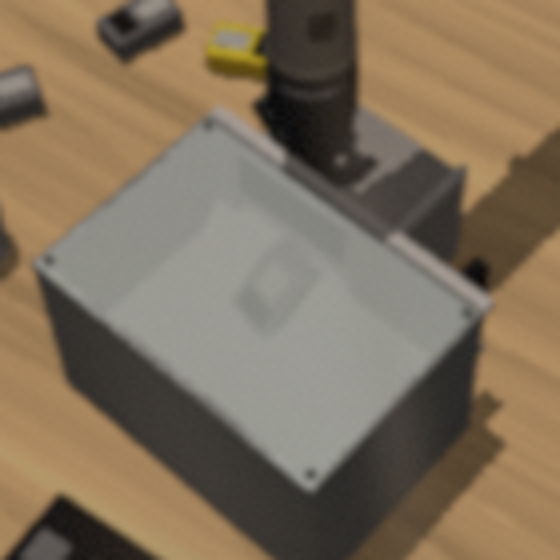

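Pack 1 is visible inside through the clear top (crop (270,285)). Retreat and check the remaining packs.

```bash
python3 -m crank '[[20,0,0,0,0],[40,0,0,0,0],[40,0,-60,0,1],[40,0,-110,0,1],[40,0,-110,0,1]]'; python3 -c "
from h import *
packs([eyes.get_image(n) for n in('scene','top')])
go((.570,.4055),.25,90-3);go((.570,.4055),.007,90-3)"
```

```text
time: 16.23
tool_pos: [0.5601, 0.0407, 0.2586]
ee_rot: [[-0.992, 0.124, 0.012], [0.124, 0.992, 0.001], [-0.012, 0.003, -1.0]]
wrist_force: [-0.3, -0.5, 0.2]
grip_width: 0.0544
gripper_force: 0.0
11 0.84 (329, 272) sat 9.0 [0.5697 0.4036] 176.9 0.047
11 0.78 (195, 165) sat 9.0 [ 0.4382 -0.3016] 160.4 0.102
11 0.75 (230, 240) sat 8.0 [0.8045 0.1618] 96.9 0.922
11 0.7 (309, 294) sat 5.0 [0.6841 0.3838] 9.4 0.376
11 0.57 (222, 173) sat 80.0 [ 0.4083 -0.1789] 110.4 0.035
11 0.5 (159, 185) sat 9.0 [ 0.6039 -0.3559] 144.9 0.067
12 0.82 (351, 186) sat 15.0 [ 0.6068 -0.3548] 146.0 0.032
12 0.79 (337, 228) sat 15.0 [ 0.4414 -0.2968] 161.3 0.058
12 0.72 (160, 191) sat 16.0 [0.5713 0.4059] 177.5 0.024
12 0.68 (307, 235) sat 123.0 [ 0.409  -0.1791] 113.2 0.025
shift [ 31.2 363.2   1.7] yaw -4.1 now [0.5559 0.0412 0.2518] box [-66.7  -0.5] t 16.43
shift [ 30.6 363.4 244.7] yaw -4.1 now [0.5559 0.0412 0.2518] box [-66.7  -0.5] t 16.43
```

```bash
python3 -m crank '[[5,60,-5,0,1],[10,120,-5,0,1],[15,180,-5,-2,1],[20,240,-5,-4,1],[26,300,-5,-4,1],[31,363,0,-4,1],[31,363,50,-4,1],[31,363,110,-4,1],[31,363,170,-4,1],[31,363,225,-4,1],[31,363,244,-4,1],[31,363,244,-4,1],[31,363,244,-4,1],[31,363,244,-4,0],[31,363,244,-4,0],[31,363,244,-4,0],[31,363,244,-4,0],[31,363,244,-4,0],[31,363,244,-4,0],[31,363,244,-4,0]]'; python3 -c "
from h import *
go(b2w(-.075,0),.25,YB)"
```

```text
time: 18.92
tool_pos: [0.5722, 0.4058, 0.0113]
ee_rot: [[-0.999, 0.055, 0.003], [0.055, 0.999, 0.002], [-0.003, 0.002, -1.0]]
wrist_force: [0.7, 0.2, 5.9]
grip_width: 0.0465
gripper_force: 65.8
shift [   4.  -363.4 -239.4] yaw 3.9 now [0.5722 0.4058 0.0113] box [-95.4 363.3] t 18.93
```

```bash
python3 -m crank '[[0,0,-50,0,0],[0,0,-110,0,0],[0,0,-170,0,0],[0,0,-225,0,0],[0,-60,-225,4,0],[0,-120,-225,4,0],[0,-180,-225,4,0],[2,-240,-225,4,0],[4,-300,-225,4,0],[4,-350,-225,4,0],[4,-363,-225,4,0],[4,-363,-225,4,0],[4,-363,-180,4,0],[4,-363,-145,4,0],[4,-363,-134,4,0],[4,-363,-131,4,0],[4,-363,-131,4,0]]'; python3 -c "
from h import *
go(b2w(-.075,0),.142,YB)"
```

```text
time: 21.05
tool_pos: [0.5482, 0.0447, 0.1413]
ee_rot: [[-0.993, 0.122, 0.002], [0.122, 0.993, 0.001], [-0.002, 0.001, -1.0]]
wrist_force: [-0.0, 0.0, -3.0]
grip_width: 0.0467
gripper_force: 64.9
shift [ 0.2 -2.  -0.7] yaw 0.1 now [0.5482 0.0447 0.1413] box [-74.8   2. ] t 21.05
```

```bash
python3 -m crank '[[0,0,0,0,1],[0,0,0,0,1],[0,0,0,0,1],[0,0,0,0,1],[0,-2,-60,0,1],[30,-2,-60,0,0],[68,-2,-60,0,0],[68,-2,-60,0,0],[68,-2,-30,0,0],[68,-2,-3,0,0],[68,-2,-3,0,0],[55,-2,-3,0,0],[40,-2,-3,0,0],[25,-2,-3,0,0],[10,-2,-3,0,0],[-5,-2,-3,0,0],[-20,-2,-3,0,0],[-35,-2,-3,0,0],[-45,-2,-3,0,0],[-50,-2,-3,0,0]]'; python3 -m crank '[[0,0,0,0,0],[20,0,0,0,0],[40,0,0,0,0],[40,0,-60,0,0],[40,0,-110,0,1],[40,0,-110,0,1],[40,0,-110,0,1]]';python3 -c "
from h import *
ps=[eyes.get_image(n) for n in('scene','top')]
packs(ps)
cv2.imwrite('pics/c6.png',cv2.resize(ps[0]['img'][160:300,160:300],None,fx=4,fy=4,interpolation=cv2.INTER_CUBIC))
go((.4418,-.2990),.25,90-18.5);go((.4418,-.2990),.008,90-18.5)"
```

```text
time: 23.55
tool_pos: [0.5969, 0.0343, 0.1438]
ee_rot: [[-0.992, 0.125, -0.001], [0.125, 0.992, -0.0], [0.001, -0.0, -1.0]]
wrist_force: [-6.7, 1.0, 2.6]
grip_width: -0.0001
gripper_force: 0.0
time: 24.42
tool_pos: [0.5569, 0.0398, 0.2531]
ee_rot: [[-0.992, 0.124, 0.001], [0.124, 0.992, 0.0], [-0.0, 0.0, -1.0]]
wrist_force: [-0.4, 0.1, -0.1]
grip_width: 0.0546
gripper_force: 0.0
13 0.82 (194, 165) sat 11.0 [ 0.44   -0.3034] 160.1 0.013
13 0.64 (160, 184) sat 8.5 [ 0.6019 -0.3554] 145.8 0.088
14 0.77 (351, 186) sat 16.0 [ 0.6068 -0.3538] 148.5 0.01
14 0.69 (307, 235) sat 121.5 [ 0.4087 -0.1792] 114.4 0.025
14 0.64 (337, 228) sat 17.0 [ 0.4413 -0.299 ] 161.6 0.006
14 0.44 (242, 148) sat 6.0 [0.8569 0.1211] 71.5 0.869
shift [  71.3 -350.3    2.2] yaw 11.4 now [0.5561 0.0397 0.2517] box [-66.4  -2. ] t 24.62
shift [  70.6 -350.1  244.2] yaw 11.4 now [0.5561 0.0397 0.2517] box [-66.4  -2. ] t 24.62
```

View pics/c6.png

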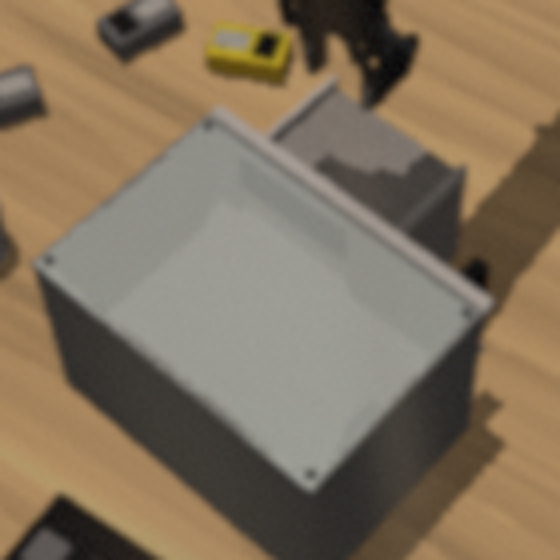

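```bash
python3 -m crank '[[10,-60,-5,0,1],[22,-120,-5,4,1],[36,-180,-5,8,1],[48,-240,-5,11,1],[60,-300,-5,11,1],[71,-350,0,11,1],[71,-350,50,11,1],[71,-350,110,11,1],[71,-350,170,11,1],[71,-350,225,11,1],[71,-350,244,11,1],[71,-350,244,11,1],[71,-350,244,11,1],[71,-350,244,11,0],[71,-350,244,11,0],[71,-350,244,11,0],[71,-350,244,11,0],[71,-350,244,11,0],[71,-350,244,11,0],[71,-350,244,11,0]]'; python3 -c "
from h import *
go(b2w(-.075,0),.25,YB)"
```

```text
time: 27.12
tool_pos: [0.444, -0.2998, 0.0107]
ee_rot: [[-0.95, 0.311, 0.003], [0.311, 0.95, -0.001], [-0.003, -0.001, -1.0]]
wrist_force: [-1.0, 0.7, 6.3]
grip_width: 0.0467
gripper_force: 64.9
shift [   7.3  357.6 -239.6] yaw -11.1 now [ 0.444  -0.2998  0.0107] box [-135.8 -352.7] t 27.12
```

```bash
python3 -m crank '[[0,0,-50,0,0],[0,0,-110,0,0],[0,0,-170,0,0],[0,0,-200,0,0],[0,60,-200,-5,0],[0,120,-200,-11,0],[0,180,-200,-11,0],[3,240,-200,-11,0],[7,300,-200,-11,0],[7,345,-200,-11,0],[7,358,-200,-11,0],[7,358,-200,-11,0],[7,358,-165,-11,0],[7,358,-140,-11,0],[7,358,-133,-11,0],[7,358,-130,-11,0],[7,358,-130,-11,0]]'; python3 -c "
from h import *
go(b2w(-.075,0),.142,YB)"
```

```text
time: 29.25
tool_pos: [0.5484, 0.0417, 0.1407]
ee_rot: [[-0.992, 0.127, 0.002], [0.127, 0.992, -0.001], [-0.002, -0.0, -1.0]]
wrist_force: [-1.3, -2.1, 1.8]
grip_width: 0.0471
gripper_force: 64.4
shift [ 0.8  1.  -1.3] yaw -0.2 now [0.5484 0.0417 0.1407] box [-74.2  -1. ] t 29.25
```

```bash
python3 -m crank '[[0,0,0,0,1],[0,0,0,0,1],[0,0,0,0,1],[0,0,0,0,1],[0,1,-60,0,1],[30,1,-60,0,0],[68,1,-60,0,0],[68,1,-60,0,0],[68,1,-30,0,0],[68,1,-3,0,0],[68,1,-3,0,0],[55,1,-3,0,0],[40,1,-3,0,0],[25,1,-3,0,0],[10,1,-3,0,0],[-5,1,-3,0,0],[-20,1,-3,0,0],[-35,1,-3,0,0],[-45,1,-3,0,0],[-50,1,-3,0,0]]'; python3 -m crank '[[0,0,0,0,0],[20,0,0,0,0],[40,0,0,0,0],[40,0,-60,0,0],[40,0,-110,0,1],[40,0,-110,0,1],[40,0,-110,0,1]]';python3 -c "
from h import *
ps=[eyes.get_image(n) for n in('scene','top')]
packs(ps)
a=cv2.resize(ps[0]['img'][170:290,165:285],None,fx=3.3,fy=3.3,interpolation=cv2.INTER_CUBIC);b=cv2.resize(ps[1]['img'][105:225,185:305],None,fx=3.3,fy=3.3,interpolation=cv2.INTER_CUBIC)
cv2.imwrite('pics/c7.png',np.hstack([a,b]))
go((.605,-.3545),.25,90-33);go((.605,-.3545),.008,90-33)"
```

```text
time: 31.75
tool_pos: [0.5974, 0.0381, 0.1427]
ee_rot: [[-0.992, 0.125, -0.002], [0.125, 0.992, -0.0], [0.002, -0.0, -1.0]]
wrist_force: [-7.7, 1.2, 4.7]
grip_width: 0.0
gripper_force: 0.0
time: 32.62
tool_pos: [0.5578, 0.0434, 0.2521]
ee_rot: [[-0.992, 0.124, 0.001], [0.124, 0.992, 0.0], [-0.001, 0.0, -1.0]]
wrist_force: [-0.5, 0.0, -0.5]
grip_width: 0.0544
gripper_force: 0.0
15 0.79 (159, 184) sat 9.0 [ 0.6032 -0.3571] 145.8 0.059
15 0.71 (157, 151) sat 113.0 [ 0.4855 -0.4941] 13.8 0.594
15 0.6 (222, 173) sat 81.0 [ 0.4075 -0.1818] 110.9 0.028
16 0.76 (307, 235) sat 121.0 [ 0.4099 -0.1784] 111.6 0.045
16 0.58 (350, 187) sat 15.0 [ 0.6047 -0.3525] 146.6 0.03
shift [ -97.  -388.9    0.8] yaw 25.9 now [0.557  0.0434 0.2507] box [-65.9   1.8] t 32.83
shift [ -97.7 -388.7  242.8] yaw 25.9 now [0.557  0.0434 0.2507] box [-65.9   1.8] t 32.83
```

View pics/c7.png

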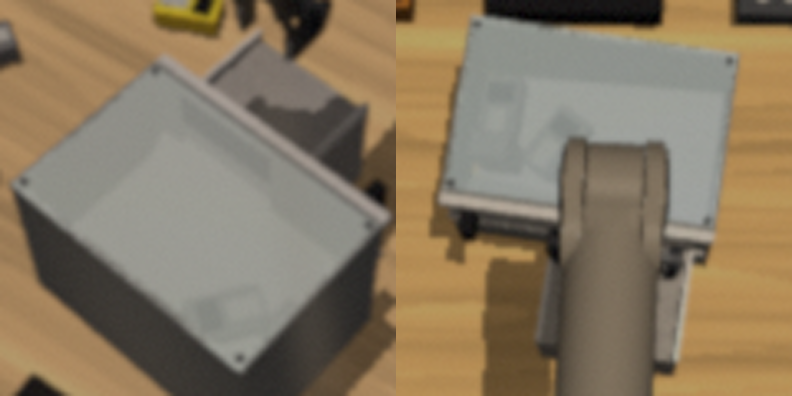

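Sill is clear, and two packs show inside in the top view, with the rest hidden by the arm. Now the fourth pack.

```bash
python3 -m crank '[[-15,-60,-5,0,1],[-30,-120,-5,6,1],[-45,-180,-5,12,1],[-60,-240,-5,18,1],[-75,-300,-5,24,1],[-88,-350,-5,26,1],[-97,-389,0,26,1],[-97,-389,50,26,1],[-97,-389,110,26,1],[-97,-389,170,26,1],[-97,-389,225,26,1],[-97,-389,243,26,1],[-97,-389,243,26,1],[-97,-389,243,26,1],[-97,-389,243,26,0],[-97,-389,243,26,0],[-97,-389,243,26,0],[-97,-389,243,26,0],[-97,-389,243,26,0],[-97,-389,243,26,0]]'; python3 -c "
from h import *
go(b2w(-.075,0),.25,YB)"
```

```text
time: 35.33
tool_pos: [0.6068, -0.3555, 0.0112]
ee_rot: [[-0.838, 0.546, 0.003], [0.546, 0.838, -0.002], [-0.003, 0.0, -1.0]]
wrist_force: [-1.0, -0.4, 5.6]
grip_width: 0.0464
gripper_force: 65.4
shift [ 266.3  301.3 -239.6] yaw -26.0 now [ 0.6068 -0.3555  0.0112] box [  32.6 -387.9] t 35.33
```

```bash
python3 -m crank '[[0,0,-50,0,0],[0,0,-110,0,0],[0,0,-170,0,0],[0,0,-230,0,0],[45,35,-230,-6,0],[90,75,-230,-12,0],[135,115,-230,-18,0],[180,160,-230,-24,0],[215,205,-230,-26,0],[240,255,-230,-26,0],[266,301,-230,-26,0],[266,301,-230,-26,0],[266,301,-230,-26,0],[266,301,-180,-26,0],[266,301,-145,-26,0],[266,301,-134,-26,0],[266,301,-130,-26,0],[266,301,-130,-26,0]]'; python3 -c "
from h import *
go(b2w(-.075,0),.142,YB)"
```

```text
time: 37.58
tool_pos: [0.5482, 0.0408, 0.1411]
ee_rot: [[-0.992, 0.127, 0.002], [0.127, 0.992, -0.0], [-0.002, -0.0, -1.0]]
wrist_force: [-1.8, -0.6, 2.9]
grip_width: 0.0468
gripper_force: 65.3
shift [ 0.7  1.9 -0.9] yaw -0.2 now [0.5482 0.0408 0.1411] box [-74.3  -1.9] t 37.58
```

```bash
python3 -m crank '[[0,0,0,0,1],[0,0,0,0,1],[0,0,0,0,1],[0,0,0,0,1],[0,2,-60,0,1],[30,2,-60,0,0],[68,2,-60,0,0],[68,2,-60,0,0],[68,2,-30,0,0],[68,2,-3,0,0],[68,2,-3,0,0],[55,2,-3,0,0],[40,2,-3,0,0],[25,2,-3,0,0],[10,2,-3,0,0],[-5,2,-3,0,0],[-20,2,-3,0,0],[-35,2,-3,0,0],[-45,2,-3,0,0],[-50,2,-3,0,0]]'; python3 -m crank '[[0,0,0,0,0],[20,0,0,0,0],[40,0,0,0,0],[40,0,-60,0,0],[40,0,-140,0,1],[60,60,-140,0,1],[80,120,-140,0,1],[80,180,-140,0,1],[80,240,-140,0,1],[80,300,-140,0,1],[80,300,-140,0,1],[80,300,-140,0,1]]';python3 -c "
from h import *
ps=[eyes.get_image(n) for n in('scene','top')]
packs(ps)
a=cv2.resize(ps[0]['img'][170:290,165:285],None,fx=3.3,fy=3.3,interpolation=cv2.INTER_CUBIC);b=cv2.resize(ps[1]['img'][105:225,185:305],None,fx=3.3,fy=3.3,interpolation=cv2.INTER_CUBIC)
cv2.imwrite('pics/c8.png',np.hstack([a,b]))
go(b2w(-.028,.172),.26,YB);go(b2w(-.028,.172),.172,YB)"
```

```text
time: 40.08
tool_pos: [0.5974, 0.0383, 0.1428]
ee_rot: [[-0.992, 0.124, -0.002], [0.124, 0.992, -0.0], [0.002, -0.0, -1.0]]
wrist_force: [-8.0, -0.3, 3.4]
grip_width: 0.0001
gripper_force: 0.0
time: 41.58
tool_pos: [0.5557, 0.3457, 0.282]
ee_rot: [[-0.992, 0.124, 0.001], [0.124, 0.992, -0.001], [-0.001, -0.001, -1.0]]
wrist_force: [-0.2, -1.2, 0.1]
grip_width: 0.0855
gripper_force: 0.0
17 0.56 (222, 172) sat 80.0 [ 0.4073 -0.1819] 111.1 0.038
18 0.68 (308, 235) sat 119.0 [ 0.4097 -0.1815] 110.9 0.012
shift [ -76.5 -127.9   23.2] yaw -0.2 now [0.556  0.3442 0.2832] box [-104.   300.2] t 41.77
shift [ -76.3 -127.9  111.2] yaw -0.2 now [0.556  0.3442 0.2832] box [-104.   300.2] t 41.77
```

View pics/c8.png

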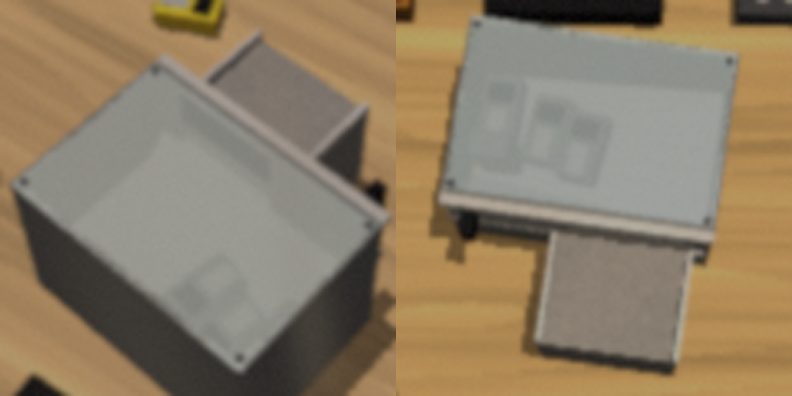

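Desk and sill are free of grey packs, and they show in the box. Now close the shutter.

```bash
python3 -m crank '[[-40,-60,0,0,1],[-76,-110,0,0,1],[-76,-128,0,0,1],[-76,-128,20,0,1],[-76,-128,60,0,1],[-76,-128,95,0,1],[-76,-128,111,0,1],[-76,-128,111,0,1],[-76,-128,111,0,0],[-76,-128,111,0,0],[-76,-128,111,0,0],[-76,-128,111,0,0],[-76,-128,111,0,0],[-76,-128,111,0,0],[-76,-128,111,0,0],[-76,-128,111,0,0]]'; python3 -m crank '[[0,-15,0,0,0],[0,-30,0,0,0],[0,-45,0,0,0],[0,-60,0,0,0],[0,-75,0,0,0],[0,-90,0,0,0],[0,-105,0,0,0],[0,-118,0,0,0],[0,-127,0,0,0],[0,-131,0,0,0],[0,-133,0,0,0],[0,-135,0,0,0],[0,-135,0,0,0],[0,-135,0,0,0]]'; python3 -c "
from h import *
go(b2w(-.028,.04),.172,YB)"
```

```text
time: 43.78
tool_pos: [0.6148, 0.2078, 0.1722]
ee_rot: [[-0.992, 0.126, 0.0], [0.126, 0.992, -0.002], [-0.0, -0.002, -1.0]]
wrist_force: [-1.9, -3.8, 5.2]
grip_width: 0.0149
gripper_force: 60.6
time: 45.52
tool_pos: [0.5981, 0.0769, 0.1722]
ee_rot: [[-0.992, 0.124, 0.001], [0.124, 0.992, 0.003], [-0.001, 0.003, -1.0]]
wrist_force: [-1.0, 2.9, 5.6]
grip_width: 0.0149
gripper_force: 60.8
shift [-1.2 -0.1  0.2] yaw -0.0 now [0.5981 0.0769 0.1722] box [-29.2  40.1] t 45.52
```

```bash
python3 -m crank '[[0,-2,0,0,0],[0,-4,0,0,0],[0,-4,0,0,0],[0,-4,0,0,0]]'; python3 -c "
from h import *
go(b2w(-.028,.04),.172,YB)"; python3 -m crank '[[0,4,0,0,0],[0,4,0,0,0],[0,4,0,0,1],[0,4,0,0,1],[0,4,0,0,1],[0,4,0,0,1],[0,4,-50,0,1],[0,4,-110,0,1],[60,4,-110,0,1],[120,-40,-110,0,1],[150,-100,-110,0,1],[150,-150,-110,0,1],[150,-200,-110,0,1],[150,-200,-110,0,1],[150,-200,-110,0,1]]'; python3 -c "
from h import *
ps=[eyes.get_image(n) for n in('scene','top')]
packs(ps)
a=cv2.resize(ps[0]['img'][170:290,165:285],None,fx=3.3,fy=3.3,interpolation=cv2.INTER_CUBIC);b=cv2.resize(ps[1]['img'][105:225,185:305],None,fx=3.3,fy=3.3,interpolation=cv2.INTER_CUBIC)
cv2.imwrite('pics/c9.png',np.hstack([a,b]))"
```

```text
time: 46.02
tool_pos: [0.5981, 0.0768, 0.1722]
ee_rot: [[-0.993, 0.121, 0.003], [0.121, 0.993, 0.007], [-0.002, 0.008, -1.0]]
wrist_force: [0.6, 8.0, 5.9]
grip_width: 0.0148
gripper_force: 60.8
shift [-1.2 -0.   0.2] yaw 0.1 now [0.5981 0.0768 0.1722] box [-29.2  40. ] t 46.02
time: 47.9
tool_pos: [0.424, -0.1073, 0.2813]
ee_rot: [[-0.992, 0.124, 0.0], [0.124, 0.992, 0.001], [-0.0, 0.001, -1.0]]
wrist_force: [-0.2, 0.1, -0.2]
grip_width: 0.0855
gripper_force: 0.0
19 0.66 (222, 173) sat 78.5 [ 0.409  -0.1815] 110.6 0.011
```

View pics/c9.png

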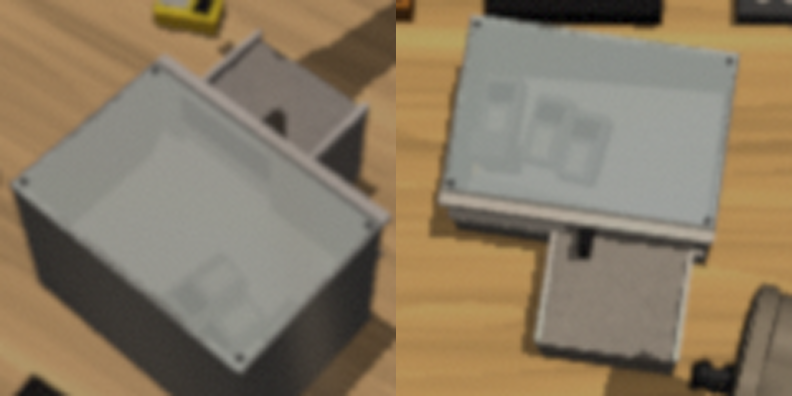

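The grip is at the closed stop (y = 40 mm), sill and desk are clear, and the packs are at the left in the box. Handing in.

```bash
python3 -c "
from h import *
print(manip.hand_in())"
```

```text
the job is handed in; nothing more can be done
None
```

I pushed all four grey packs through the flap, slid the shutter back to its closed stop and handed the job in at about 48 s; the last pictures show no grey pack on the desk or sill, but only three outlines in the box, so I take the fourth to be lying under another.

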